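# Check milled bars under the gauge bridge

### The arm

A 7-joint arm with a two-finger parallel gripper is mounted at the origin on the work surface. World frame = base frame: x ahead of the robot, y to its left, z up, the work surface at z = 0. Lengths are in m, angles in rad, forces in N, time in s.
With the tool pointing down it reaches from about 0.4 to 0.9 m from the base axis. Payload 5.5 kg.
Tool frame: the origin (TCP) lies midway between the tips of the shut fingers; the grasp point (between the pads) lies 19 mm behind it; z points along the fingers, y is the line along which they close (so a half turn about z gives the same grasp; the last joint's range is limited). The gripper opens to 85 mm and grips with 20 to 120 N. Pads are 22 mm wide; open, the fingers measure 114 mm over their backs; the gripper's body (76 mm by 85 mm) begins 54 mm behind the grasp point. The pads swing forward as they close: fully open they stand 13 mm farther back than shut.
Start: joints at [1.531, 0.501, -0.427, 1.55, 0.221, 1.138, -0.21], TCP at [0.194, -0.62, 0.231] pointing down, gripper open.
Joint ranges: [-2.88, 2.88], [-0.31, 2.03], [-1.54, 1.56], [0.2, 2.42], [-1.41, 4.55], [0.19, 2.02], [-2.57, 2.57]. Speed limits (rad/s): [2.57, 2.57, 3.14, 3.14, 3.14, 3.14, 3.14].

### API

Orientations are given as a rotation vector (axis times angle).
In Python, from station import monitor, viewer, arm gives the robot as it stands.
- The arm moves only by the tool send_rows, never from a script. Its argument "motion" is a list of rows, each a list of 2 entries, a list of its own where there are three numbers: the shift along the tool's x, y, z in mm, then the turn about the tool's z in degrees. In form: [[[dx, dy, dz], yaw], ...]. A call has 1 to 10 rows; each row is the pose to reach, as a shift and turn from the pose commanded when the call began, along the tool's axes at that moment; what a row does not reach only later rows make up. A row lasts 1/8 s, in which the tool goes at most 62.5 mm and 10.7 degrees, less where a joint would pass 70% of its speed; a pose out of reach is approached as far as the arm can. A call with a gripper value outside its range is refused whole. "jaw" is the finger opening in mm, from 0 to 85.4, set as the call begins (left out, the last holds). The fingers move at their own pace and stop on an object; the grip force is fixed at half the most. Time passes only in rows, so rows that repeat a pose let the fingers close. It gives the time, the measured TCP pose, the force, the opening and the grip force at its end, in the units of the state.
- monitor.get_obs(): the state, without advancing time (a new reading comes with each control period).
- viewer.get_image(name): name is "scene" or "top"; returns (picture, depth): 420x560x3 uint8, blue, green, red; 420x560 float32, m along the optical axis (not along the pixel's ray), 0 where there is no reading.
- viewer.camera_model(name): a dict with "camera_matrix" (3x3 intrinsics, pixels), "k1" (the pictures are not rectified: a ray, as slopes to the right and down, at radius r is drawn at 1 + k1 r^2 times it, then the intrinsics apply), "eye" and "rotation" of the camera in the world. Camera axes: x right, y down, z forward; pixel columns grow to the right and rows downward; lengths in m; the calibration is good to about 2 mm. A picture is of the moment at which its call begins. camera_model takes no time and is no camera call.
- arm.finish_job(): hands the job in; it is judged then, once.
The state is a dict: "t": time; "joint_pos": joint angles; "qvel": joint speeds; "tau": joint torques, N m; "tool_pos": TCP position; "orientation": TCP orientation; "wrist_force": force on the tool from outside, world axes, zero at the start; "torque": the same for the moment, N m; "finger_gap": finger opening in m; "gripper_force": force on a finger pad.
Only numpy, scipy, OpenCV 4.12 (cv2) and the standard library are available. Lean on these libraries where they do the work, as an engineer would, in place of code of your own. Each camera call takes 0.05 s, during which the arm holds its last target. There are 200 camera calls.

### The job

Pull the slide fully out by its red handle and lay every aluminium bar from the bench across its two blue rails, one bar to a seat, lying level between the side fences. Then push the loaded slide under the green gauge bridge all the way to its stop, pull it fully out again with the bars still lying level in their seats, and put all the bars into the red tray. Leave the other things on the bench alone.

Things in the scene. Friction and masses are not known exactly. Their poses are not given: they have to be found in the camera images.
- bar_a_mid (a point): Square aluminium bar, 170 x 25 x 25 mm, about 0.3 kg, bright metal with dark drilled holes, lying on the bench at the start. The point is the centre of the bar; its x axis runs along the length. May be absent (None from the beginning).
- bar_b_mid (a point): Square aluminium bar, 170 x 25 x 25 mm, about 0.3 kg, bright metal with dark drilled holes, lying on the bench at the start. The point is the centre of the bar; its x axis runs along the length. May be absent (None from the beginning).
- bar_c_mid (a point): Square aluminium bar, 170 x 25 x 25 mm, about 0.3 kg, bright metal with dark drilled holes, lying on the bench at the start. The point is the centre of the bar; its x axis runs along the length. May be absent (None from the beginning).
- bar_d_mid (a point): Square aluminium bar, 170 x 25 x 25 mm, about 0.3 kg, bright metal with dark drilled holes, lying on the bench at the start. The point is the centre of the bar; its x axis runs along the length. May be absent (None from the beginning).
- lane_1 (a point): Centre of the first (nearest the handle) seat of the slide, midway between its two rails, at seat height (56 mm above the bench); a bar seated there has its centre 12.5 mm higher. x axis: across the slide, along a properly laid bar; y axis: along the travel, towards the bridge. Moves with the slide.
- lane_2 (a point): Centre of the middle seat of the slide, midway between its two rails, at seat height (56 mm above the bench); a bar seated there has its centre 12.5 mm higher. x axis: across the slide, along a properly laid bar; y axis: along the travel, towards the bridge. Moves with the slide.
- lane_3 (a point): Centre of the last (nearest the bridge) seat of the slide, midway between its two rails, at seat height (56 mm above the bench); a bar seated there has its centre 12.5 mm higher. x axis: across the slide, along a properly laid bar; y axis: along the travel, towards the bridge. Moves with the slide.
- deck (a point): Centre of the top of the slide: a dark steel deck 218 (x) x 215 (y) mm, top 30 mm above the bench. Two upright blue rails 10 mm wide run along y on it, at x = -42 and +42 mm. Each has three flat seats 42 mm long, 64 mm apart, parted and ended by teeth about 22 mm wide and 10 mm high. Thin grey fences stand along both sides, inner faces 206 mm apart, tops 70 mm above the bench. Axes as the seats.
- handle (a point): Red upright square post, 20 x 20 mm, on the handle end of the slide, 106 mm beyond the centre of the first seat (in -y of the slide). It rises from 21 to 111 mm above the bench; the point is on its axis, 92 mm above the bench. Faces are square to the axes of the slide.
- carriage (a joint): Travel of the slide in m along its y axis: 0 = fully out (loading position, stop), 0.27 = fully in, against the far stop, all seats past the bridge. Straight; about 3 N of friction, stays where it is left. It starts part-way in.
- bridge (a point): Middle of the lower edge of the green gauge bridge, a fixed beam 30 mm thick (along y) that spans the slide 90 mm above the bench, its top 115 mm above the bench. Opening 254 mm wide between its posts (overall 300 mm). Bars lying level in the seats pass with 9 mm to spare. Same axes as the slide.
- tray_in (a point): Centre of the inner floor of the fixed red open tray, 4 mm above the bench. Outside 215 (x) x 230 (y) x 45 mm high, walls 4 mm; bars fit side by side along its x axis.
- bottle: Bystander: amber bottle, 64 mm across, 160 mm tall, origin at the centre of its foot. Leave alone.
- jaw: Bystander: small steel block 50 x 28 x 30 mm, origin at the centre of its underside. Leave alone.
- driver: Bystander: screwdriver, 160 mm long, blue handle, lying near the handle end of the slide. Leave alone.
There are look-alikes about, which are no part of the job. What is shaped like the part that bears bar_d_mid but brown, pink or turquoise is not meant.

How it is judged:
On the way, in this order (a step that is already met when the one before it is completed fails the run):
1. The slide is pulled fully out (value of joint carriage below 0.012 m), for 0.2 s.
2. Every bar lies level across both rails, in a seat, let go, with the slide fully out (value of joint carriage below 0.012 m and x of bar_a_mid in the frame of lane_2 between -0.025 and 0.025 m and y of bar_a_mid in the frame of lane_2 between -0.08 and 0.08 m and z of bar_a_mid in the frame of lane_2 between 0.009 and 0.016 m and angle between bar_a_mid's own x axis and vertical between 1.5108 and 1.6308 rad and x of bar_b_mid in the frame of lane_2 between -0.025 and 0.025 m and y of bar_b_mid in the frame of lane_2 between -0.08 and 0.08 m and z of bar_b_mid in the frame of lane_2 between 0.009 and 0.016 m and angle between bar_b_mid's own x axis and vertical between 1.5108 and 1.6308 rad and x of bar_c_mid in the frame of lane_2 between -0.025 and 0.025 m and y of bar_c_mid in the frame of lane_2 between -0.08 and 0.08 m and z of bar_c_mid in the frame of lane_2 between 0.009 and 0.016 m and angle between bar_c_mid's own x axis and vertical between 1.5108 and 1.6308 rad and x of bar_d_mid in the frame of lane_2 between -0.025 and 0.025 m and y of bar_d_mid in the frame of lane_2 between -0.08 and 0.08 m and z of bar_d_mid in the frame of lane_2 between 0.009 and 0.016 m and angle between bar_d_mid's own x axis and vertical between 1.5108 and 1.6308 rad and contact force between the fingers and bar_a below 0.5 N and contact force between the fingers and bar_b below 0.5 N and contact force between the fingers and bar_c below 0.5 N and contact force between the fingers and bar_d below 0.5 N), for 0.3 s.
3. The slide is fully in (within 12 mm of its stop), every bar still level in its seat (value of joint carriage above 0.258 m and x of bar_a_mid in the frame of lane_2 between -0.025 and 0.025 m and y of bar_a_mid in the frame of lane_2 between -0.08 and 0.08 m and z of bar_a_mid in the frame of lane_2 between 0.009 and 0.016 m and angle between bar_a_mid's own x axis and vertical between 1.5108 and 1.6308 rad and x of bar_b_mid in the frame of lane_2 between -0.025 and 0.025 m and y of bar_b_mid in the frame of lane_2 between -0.08 and 0.08 m and z of bar_b_mid in the frame of lane_2 between 0.009 and 0.016 m and angle between bar_b_mid's own x axis and vertical between 1.5108 and 1.6308 rad and x of bar_c_mid in the frame of lane_2 between -0.025 and 0.025 m and y of bar_c_mid in the frame of lane_2 between -0.08 and 0.08 m and z of bar_c_mid in the frame of lane_2 between 0.009 and 0.016 m and angle between bar_c_mid's own x axis and vertical between 1.5108 and 1.6308 rad and x of bar_d_mid in the frame of lane_2 between -0.025 and 0.025 m and y of bar_d_mid in the frame of lane_2 between -0.08 and 0.08 m and z of bar_d_mid in the frame of lane_2 between 0.009 and 0.016 m and angle between bar_d_mid's own x axis and vertical between 1.5108 and 1.6308 rad), for 0.2 s.
4. The slide is fully out again, every bar still level in its seat (value of joint carriage below 0.012 m and x of bar_a_mid in the frame of lane_2 between -0.025 and 0.025 m and y of bar_a_mid in the frame of lane_2 between -0.08 and 0.08 m and z of bar_a_mid in the frame of lane_2 between 0.009 and 0.016 m and angle between bar_a_mid's own x axis and vertical between 1.5108 and 1.6308 rad and x of bar_b_mid in the frame of lane_2 between -0.025 and 0.025 m and y of bar_b_mid in the frame of lane_2 between -0.08 and 0.08 m and z of bar_b_mid in the frame of lane_2 between 0.009 and 0.016 m and angle between bar_b_mid's own x axis and vertical between 1.5108 and 1.6308 rad and x of bar_c_mid in the frame of lane_2 between -0.025 and 0.025 m and y of bar_c_mid in the frame of lane_2 between -0.08 and 0.08 m and z of bar_c_mid in the frame of lane_2 between 0.009 and 0.016 m and angle between bar_c_mid's own x axis and vertical between 1.5108 and 1.6308 rad and x of bar_d_mid in the frame of lane_2 between -0.025 and 0.025 m and y of bar_d_mid in the frame of lane_2 between -0.08 and 0.08 m and z of bar_d_mid in the frame of lane_2 between 0.009 and 0.016 m and angle between bar_d_mid's own x axis and vertical between 1.5108 and 1.6308 rad), for 0.2 s.
At the end, for the whole second after the job is handed in: Every bar lies in the red tray at rest, no higher than lying on another bar, and the slide is fully out (within 12 mm of its stop) (value of joint carriage below 0.012 m and x of bar_a_mid in the frame of tray_in between -0.105 and 0.105 m and y of bar_a_mid in the frame of tray_in between -0.112 and 0.112 m and z of bar_a_mid in the frame of tray_in between -0.005 and 0.05 m and linear speed of each of bar_a, bar_b, bar_c, bar_d below 0.03 m/s and x of bar_b_mid in the frame of tray_in between -0.105 and 0.105 m and y of bar_b_mid in the frame of tray_in between -0.112 and 0.112 m and z of bar_b_mid in the frame of tray_in between -0.005 and 0.05 m and x of bar_c_mid in the frame of tray_in between -0.105 and 0.105 m and y of bar_c_mid in the frame of tray_in between -0.112 and 0.112 m and z of bar_c_mid in the frame of tray_in between -0.005 and 0.05 m and x of bar_d_mid in the frame of tray_in between -0.105 and 0.105 m and y of bar_d_mid in the frame of tray_in between -0.112 and 0.112 m and z of bar_d_mid in the frame of tray_in between -0.005 and 0.05 m); the robot touches nothing.
It fails at once if The bottle is shifted by more than 30 mm (distance of bottle from where it was at the start of the episode above 0.03 m).
It fails at once if The steel block is shifted by more than 30 mm (distance of jaw from where it was at the start of the episode above 0.03 m).
It fails at once if The screwdriver is shifted by more than 30 mm (distance of driver from where it was at the start of the episode above 0.03 m).
Of bar_a, bar_b, bar_c, bar_d only 2 to 3 are there at a start; the rules pass over those that are not, and their reading is None.
At some moment in a run one of bar_a, bar_b, bar_c, bar_d may be knocked a few centimetres aside while the robot is not near it.
Once in a run the grip may slacken for a moment while it holds something.
It also fails if it takes over 210 s, if anything falls off the work surface, if the arm or the gripper's body presses on something with over 40 N, if the wrist force passes 120 N, or if a joint passes its speed limit or range.

## Working session

There is one attempt and no reset: what is moved stays moved. The work goes in short steps, Python scripts to look and compute and a tool call to move; the robot and the scene stay as the last step left them, time stands still between calls to the robot, and variables do not carry over. Pictures are saved under pics/ and viewed, at most 14 in all, crops included, and the job is handed in when it is done.

Besides the shell and the picture viewer there is one more tool, called after "Request:" as name([rows], argument=value, ...), one row to a line, values as JSON. send_rows: Moves the arm, as the interface text tells. Its arguments: {"type":"object","properties":{"motion":{"type":"array"},"jaw":{"type":"number"}},"required":["motion"]}

```bash
mkdir -p pics; cat > h.py <<'E'
import numpy as np, cv2
from station import monitor, viewer, arm
from scipy.spatial.transform import Rotation as R
def cloud(name):
    im,d=viewer.get_image(name); m=viewer.camera_model(name)
    K=np.array(m["camera_matrix"]); h,w=d.shape
    u,v=np.meshgrid(np.arange(w),np.arange(h))
    p=np.stack([u,v],-1).reshape(-1,1,2).astype(np.float64)
    s=cv2.undistortPoints(p,K,np.array([m["k1"],0,0,0.]),None,None).reshape(h,w,2)
    c=np.dstack([s*d[...,None],d])
    Rm=np.array(m["rotation"])
    if Rm.size==3: Rm=R.from_rotvec(Rm).as_matrix()
    P=c@Rm.T+np.array(m["eye"]); P[d==0]=np.nan
    return im,P
E
ls; python3 - <<'E'
from h import *
for n in("top","scene"):
    im,P=cloud(n); cv2.imwrite(f"pics/{n}0.png",im); np.save(f"{n}.npy",P); print(viewer.camera_model(n)); print(np.nanmedian(P[...,2]))
print(monitor.get_obs())
E
```

```text
h.py
pics
{'camera_matrix': array([[414.24549427,   0.        , 279.2320862 ],
       [  0.        , 414.24549427, 210.05481434],
       [  0.        ,   0.        ,   1.        ]]), 'k1': 0.01696309163876582, 'eye': array([0.42513255, 0.15493694, 1.40484796]), 'rotation': array([-2.18846508,  2.13084127, -0.09308946])}
2.051586062956634e-05
{'camera_matrix': array([[516.07584027,   0.        , 278.25483269],
       [  0.        , 516.07584027, 210.20455872],
       [  0.        ,   0.        ,   1.        ]]), 'k1': 0.017703890938277234, 'eye': array([1.75783941, 0.36471032, 1.03277828]), 'rotation': array([-1.58265414, -1.80491181,  0.90834129])}
-0.00020487381133338367
{'t': 0.1, 'joint_pos': array([ 1.53119042,  0.50175814, -0.42678689,  1.5513317 ,  0.22080827,
        1.13829495, -0.2102886 ]), 'qvel': array([-5.55209949e-04, -1.12333357e-03,  1.93544086e-05, -3.75073261e-03,
        8.26747293e-04, -8.78284241e-04,  4.03304521e-04]), 'tau': array([-1.15562993e-02, -5.70808446e+01, -5.83839342e+00, -2.81743759e+01,
        1.05789327e-02,  5.74396676e-03, -7.26664143e-05]), 'tool_pos': array([ 0.19359439, -0.61985606,  0.23036442]), 'orientation': array([-3.10393719e+00, -4.73636634e-01,  3.37518078e-04]), 'wrist_force': array([-0.08644808, -0.92678833, -0.37609993]), 'torque': array([-0.02025416, -0.03612625,  0.0026886 ]), 'gripper_force': 0.0, 'finger_gap': 0.08535116723795602}
```

View pics/top0.png

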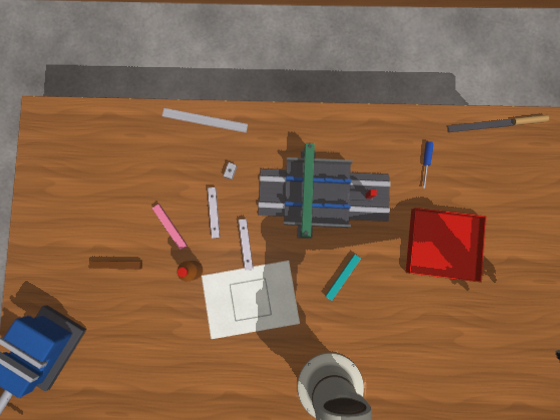

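View pics/scene0.png

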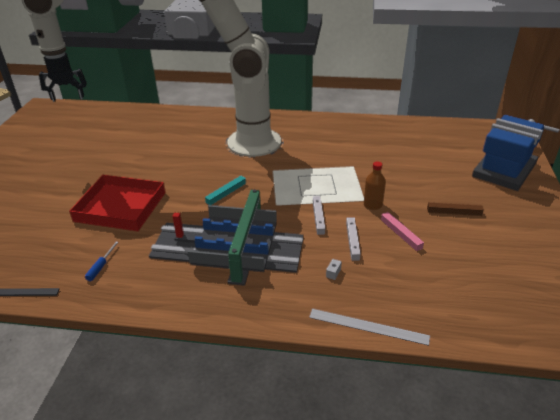

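The top view shows two drilled bars at (213,212) and (245,244). The slide sits at (318,192) with its handle at (372,193), the bridge is at (308,190) and the tray at (446,244). The bottle is at (188,271), the steel block at (230,170) and the driver at (427,160). The strip at (204,120) is a long plain one, not a bar.

```bash
cat >> h.py <<'E'
def rect(P,mask):
    pts=P[mask][:,:2]; pts=pts[np.isfinite(pts).all(1)]
    c,(w,h),a=cv2.minAreaRect((pts*1000).astype(np.float32))
    if w<h: w,h,a=h,w,a+90
    a=(a+90)%180-90
    z=P[mask][:,2]
    return dict(c=np.round(c,1),size=np.round((w,h),1),ang=round(a,1),z=np.round(np.nanpercentile(z,[5,50,95])*1000,1),n=len(pts))
def box(P,u0,v0,u1,v1,zlo,zhi):
    m=np.zeros(P.shape[:2],bool); m[v0:v1,u0:u1]=True
    return m&(P[...,2]>zlo)&(P[...,2]<zhi)
def bigbox(P,x0,x1,y0,y1,zlo,zhi):
    return (P[...,0]>x0)&(P[...,0]<x1)&(P[...,1]>y0)&(P[...,1]<y1)&(P[...,2]>zlo)&(P[...,2]<zhi)
E
python3 - <<'E'
from h import *
P=np.load("top.npy")
B={"bar1":(200,180,228,242,.015,.03),"bar2":(232,212,258,274,.015,.03),"strip":(155,100,255,135,.003,.06),"handle":(360,180,385,205,.08,.13),
"bridge":(295,138,322,242,.105,.13),"trayrim":(400,200,495,290,.035,.06),"bottle":(170,255,205,285,.05,.2),"block":(220,160,240,182,.02,.05),"driver":(418,135,438,190,.004,.05),
"fences":(255,150,395,235,.06,.08),"rails":(255,165,395,220,.05,.069)}
for k,b in B.items(): print(k,rect(P,box(P,*b)))
S=np.load("scene.npy")
print("scene handle",rect(S,bigbox(S,.2,.8,-.3,.0,.1,.13)), rect(S,bigbox(S,.2,.8,-.05,.2,.108,.13)))
E
```

```text
bar1 {'c': array([554.1, 401.7]), 'size': array([169.6,  26.2]), 'ang': 6.9, 'z': array([20.3, 25.1, 29.2]), 'n': 371}
bar2 {'c': array([450.7, 290.4]), 'size': array([169.2,  25.8]), 'ang': 9.9, 'z': array([20. , 25.1, 29.1]), 'n': 373}
strip {'c': array([889.8, 452. ]), 'size': array([348.7, 123.5]), 'ang': -88.7, 'z': array([3.2, 4.7, 8.2]), 'n': 1214}
handle {'c': array([ 621.9, -113.4]), 'size': array([19.8, 17.9]), 'ang': 89.0, 'z': array([ 91.7, 110.5, 114.5]), 'n': 55}
bridge {'c': array([627.9,  91.1]), 'size': array([297. ,  30.4]), 'ang': -1.2, 'z': array([110.9, 115.4, 119.9]), 'n': 889}
trayrim {'c': array([ 468.4, -368.3]), 'size': array([234. , 214.8]), 'ang': 84.4, 'z': array([36.3, 43.8, 49.8]), 'n': 502}
bottle {'c': array([360.6, 461.5]), 'size': array([61.7, 61.3]), 'ang': -42.1, 'z': array([ 63.8, 111.4, 162.6]), 'n': 383}
block {'c': array([697.5, 351.9]), 'size': array([49.9, 28.4]), 'ang': -15.9, 'z': array([25.3, 30.8, 35.1]), 'n': 129}
driver {'c': array([ 748.7, -319.5]), 'size': array([189.8,  65.2]), 'ang': -0.3, 'z': array([ 4.3, 16.7, 27.6]), 'n': 366}
fences {'c': array([635.3,  20.4]), 'size': array([282.2, 237.5]), 'ang': 88.8, 'z': array([61.4, 68.8, 74.6]), 'n': 433}
rails {'c': array([625.5,  21.5]), 'size': array([281.1,  94.8]), 'ang': 89.1, 'z': array([51.7, 58. , 67.5]), 'n': 362}
scene handle {'c': array([ 628.7, -112.4]), 'size': array([20.7, 20.2]), 'ang': 3.8, 'z': array([101.5, 108.5, 112.7]), 'n': 51} {'c': array([630.6,  91.9]), 'size': array([299. ,  31.7]), 'ang': -1.2, 'z': array([110.4, 114.9, 118.7]), 'n': 727}
```

Two bars are present. The slide axis is at -1.2° and the handle is near (624,-113). I'll work out the first move now.

```bash
cat >> h.py <<'E'
def go(x,y,z,head,ref=None):
    """shift (mm) & yaw (deg) from current/ref pose (x,y,z,head) to TCP x,y,z mm with tool-x heading head deg; tool is down"""
    if ref is None:
        o=monitor.get_obs(); p=np.array(o["tool_pos"])*1000; M=R.from_rotvec(o["orientation"]).as_matrix()
        print("now",p.round(1),"head",np.degrees(np.arctan2(M[1,0],M[0,0])).round(2),"tilt",M[2,2].round(4),"gap",round(o["finger_gap"]*1e3,1),"F",np.round(o["wrist_force"],1),"t",o["t"])
    else:
        p=np.array(ref[:3],float); h=np.radians(ref[3]); M=np.array([[np.cos(h),np.sin(h),0],[np.sin(h),-np.cos(h),0],[0,0,-1]])
    d=(M.T@(np.array([x,y,z])-p)).round(1); h0=np.degrees(np.arctan2(M[1,0],M[0,0]))
    print("->",(x,y,z,head),"shift",d,"yaw",((h0-head+180)%360-180).round(1))
E
python3 - <<'E'
from h import *
go(624,-113,230,-1.2)
E
```

```text
now [ 193.6 -619.9  230.4] head 17.35 tilt -1.0 gap 85.4 F [-0.1 -0.9 -0.4] t 0.1
-> (624, -113, 230, -1.2) shift [ 562.  -355.4    1. ] yaw 18.6
```

Request:
send_rows([
  [[50, -32, 0], 5],
  [[100, -63, 0], 10],
  [[150, -95, 0], 15],
  [[200, -126, 0], 18.6],
  [[250, -158, 0], 18.6],
  [[300, -190, 0], 18.6],
  [[350, -221, 0], 18.6],
  [[400, -253, 0], 18.6],
  [[450, -285, 0], 18.6],
  [[500, -316, 0], 18.6],
])

```text
t: 1.35
tool_pos: [0.5776, -0.1682, 0.231]
orientation: [3.141, -0.035, -0.001]
wrist_force: [0.2, -0.8, -1.2]
finger_gap: 0.085
gripper_force: 0.0
```

```bash
python3 - <<'E'
from h import *
go(624,-113,230,-1.2)
go(624,-113,73,-1.2)
E
```

```text
now [ 577.6 -168.2  231. ] head -1.26 tilt -1.0 gap 85.0 F [ 0.2 -0.8 -1.2] t 1.35
-> (624, -113, 230, -1.2) shift [ 45.2 -56.2   1. ] yaw -0.1
now [ 577.6 -168.2  231. ] head -1.26 tilt -1.0 gap 85.0 F [ 0.2 -0.8 -1.2] t 1.35
-> (624, -113, 73, -1.2) shift [ 45.3 -56.3 158. ] yaw -0.1
```

Request:
send_rows([
  [[23, -28, 0], 0],
  [[45, -56, 0], 0],
  [[45, -56, 0], 0],
  [[45, -56, 40], 0],
  [[45, -56, 80], 0],
  [[45, -56, 120], 0],
  [[45, -56, 150], 0],
  [[45, -56, 155], 0],
  [[45, -56, 155], 0],
])

```text
t: 2.48
tool_pos: [0.623, -0.1154, 0.0767]
orientation: [3.141, -0.035, -0.0]
wrist_force: [-0.0, -0.2, 0.4]
finger_gap: 0.0854
gripper_force: 0.0
```

Request:
send_rows([
  [[0, 0, 0], 0],
  [[0, 0, 0], 0],
  [[0, 0, 0], 0],
  [[0, 0, 0], 0],
  [[0, 0, 0], 0],
  [[0, 0, 0], 0],
  [[0, 0, 0], 0],
  [[0, 0, 0], 0],
], jaw=10)

```text
t: 3.48
tool_pos: [0.6233, -0.1147, 0.0769]
orientation: [3.141, -0.034, 0.001]
wrist_force: [-1.0, 0.0, 4.8]
finger_gap: 0.0194
gripper_force: 59.6
```

Request:
send_rows([
  [[0, 8, 0], 0],
  [[0, 20, 0], 0],
  [[0, 32, 0], 0],
  [[0, 44, 0], 0],
  [[0, 56, 0], 0],
  [[0, 68, 0], 0],
  [[0, 80, 0], 0],
  [[0, 90, 0], 0],
  [[0, 95, 0], 0],
  [[0, 95, 0], 0],
])

```text
t: 4.72
tool_pos: [0.6215, -0.2102, 0.077]
orientation: [3.141, -0.035, 0.002]
wrist_force: [-0.7, -0.3, 6.2]
finger_gap: 0.0196
gripper_force: 59.8
```

Request:
send_rows([
  [[0, 5, 0], 0],
  [[0, 10, 0], 0],
  [[0, 15, 0], 0],
  [[0, 20, 0], 0],
  [[0, 25, 0], 0],
  [[0, 30, 0], 0],
  [[0, 35, 0], 0],
  [[0, 40, 0], 0],
  [[0, 40, 0], 0],
])

```text
t: 5.85
tool_pos: [0.6207, -0.2488, 0.077]
orientation: [-3.141, 0.033, -0.002]
wrist_force: [-0.4, 3.1, 6.3]
finger_gap: 0.0193
gripper_force: 60.6
```

Request:
send_rows([
  [[0, 4, 0], 0],
  [[0, 8, 0], 0],
  [[0, 8, 0], 0],
  [[0, 8, 0], 0],
])

```text
t: 6.35
tool_pos: [0.6208, -0.2488, 0.077]
orientation: [-3.133, 0.025, 0.001]
wrist_force: [-3.9, 16.6, 9.9]
finger_gap: 0.0189
gripper_force: 61.0
```

Request:
send_rows([
  [[0, -7, 0], 0],
  [[0, -7, 0], 0],
  [[0, -7, 0], 0],
])

```text
t: 6.72
tool_pos: [0.6207, -0.2488, 0.077]
orientation: [-3.14, 0.032, -0.001]
wrist_force: [-1.2, 4.5, 6.5]
finger_gap: 0.0191
gripper_force: 60.8
```

Request:
send_rows([
  [[0, 0, 0], 0],
  [[0, 0, 0], 0],
  [[0, 0, 0], 0],
  [[0, 0, 0], 0],
  [[0, 0, 0], 0],
  [[0, 0, -50], 0],
  [[0, 0, -100], 0],
  [[0, 0, -150], 0],
  [[0, 0, -160], 0],
  [[0, 0, -160], 0],
], jaw=85)

```text
t: 7.98
tool_pos: [0.6203, -0.2508, 0.2369]
orientation: [3.141, -0.034, 0.002]
wrist_force: [0.5, 0.0, -0.4]
finger_gap: 0.0852
gripper_force: 0.0
```

```bash
python3 - <<'E'
from h import *
im,P=cloud("top")
for k,b in {"bar1":(.4,.75,.3,.5),"bar2":(.3,.6,.18,.37)}.items():
    m=bigbox(P,*b,.019,.031)&(im.min(-1)>110); print(k,rect(P,cv2.morphologyEx(m.astype(np.uint8),cv2.MORPH_OPEN,np.ones((2,2))).astype(bool)))
go(450.5,290.5,230,9.9)
E
```

```text
bar1 {'c': array([576.7, 407.9]), 'size': array([249.7, 206.8]), 'ang': 7.3, 'z': array([ 8.7, 25.4, 30.2]), 'n': 432}
bar2 {'c': array([480.9, 282.7]), 'size': array([226.2,  67.9]), 'ang': -8.8, 'z': array([ 3.1, 24.9, 30.7]), 'n': 350}
now [ 619.5 -250.6  235.3] head -1.25 tilt -1.0 gap 85.1 F [ 0.3  0.4 -0.8] t 8.025
-> (450.5, 290.5, 230, 9.9) shift [-180.7 -537.3    5.6] yaw -11.2
```

Request:
send_rows([
  [[-18, -54, 0], 0],
  [[-36, -108, 0], -2],
  [[-54, -162, 0], -4],
  [[-72, -216, 0], -6],
  [[-90, -270, 0], -8],
  [[-108, -324, 0], -10],
  [[-126, -378, 0], -11.2],
  [[-144, -432, 0], -11.2],
  [[-162, -486, 0], -11.2],
  [[-162, -486, 0], -11.2],
])

```text
t: 9.28
tool_pos: [0.465, 0.2439, 0.235]
orientation: [-3.126, -0.287, 0.005]
wrist_force: [-0.2, -0.5, 0.5]
finger_gap: 0.085
gripper_force: 0.0
```

```bash
cat >> h.py <<'E'
def bars(P,im,zlo,zhi,area=(.25,.8,-.5,.6)):
    m=bigbox(P,*area,zlo,zhi)&(im.min(-1)>95)&(np.ptp(im.astype(int),axis=-1)<45)
    m=cv2.morphologyEx(m.astype(np.uint8),cv2.MORPH_CLOSE,np.ones((3,3)))
    n,l,s,_=cv2.connectedComponentsWithStats(m)
    for i in range(1,n):
        if s[i,4]>120: print(rect(P,l==i),s[i,:4])
E
python3 - <<'E'
from h import *
for n in("top","scene"):
    im,P=cloud(n); print(n); bars(P,im,.017,.033)
go(450.5,290.5,60,9.9)
E
```

```text
top
{'c': array([673.6, 176.6]), 'size': array([146. ,  18.2]), 'ang': 88.3, 'z': array([14.6, 18.7, 23. ]), 'n': 189} [260 177  44   6]
{'c': array([540.3, 383.7]), 'size': array([203.6,  77.4]), 'ang': 34.3, 'z': array([20.6, 25.5, 30.1]), 'n': 274} [208 188  10  40]
{'c': array([583.6, 177.7]), 'size': array([144.5,  16.5]), 'ang': 88.5, 'z': array([14.4, 19. , 24.1]), 'n': 193} [259 203  44   7]
scene
{'c': array([451.1, 289.5]), 'size': array([175.3,  24.3]), 'ang': 9.2, 'z': array([21.6, 25.3, 29.6]), 'n': 232} [313 196  11  33]
{'c': array([556.2, 402.5]), 'size': array([170.2,  25.8]), 'ang': 7.2, 'z': array([21. , 25.1, 28.7]), 'n': 296} [347 218  12  37]
{'c': array([586.1, 169.6]), 'size': array([164.1,  23.5]), 'ang': -89.8, 'z': array([14. , 18.2, 21.6]), 'n': 169} [248 233  55   9]
{'c': array([675.8, 167.4]), 'size': array([164.5,  23.5]), 'ang': 89.4, 'z': array([14.6, 18.1, 21.7]), 'n': 199} [242 253  57   9]
now [467.6 238.6 234.6] head 10.07 tilt -1.0 gap 85.2 F [-0.3 -1.1  0. ] t 9.375
-> (450.5, 290.5, 60, 9.9) shift [ -7.2 -54.2 174.6] yaw 0.2
```

Request:
send_rows([
  [[-4, -27, 40], 0],
  [[-7, -54, 80], 0],
  [[-7, -54, 120], 0],
  [[-7, -54, 160], 0],
  [[-7, -54, 190], 0],
  [[-7, -54, 215], 0],
  [[-7, -54, 225], 0],
  [[-7, -54, 230], 0],
  [[-7, -54, 230], 0],
  [[-7, -54, 230], 0],
])

```text
t: 10.62
tool_pos: [0.4532, 0.291, 0.0072]
orientation: [-3.129, -0.272, -0.002]
wrist_force: [-0.3, 0.6, 0.6]
finger_gap: 0.0849
gripper_force: 0.0
```

```bash
python3 - <<'E'
from h import *
go(450.8,290.2,3,9.9)
E
```

```text
now [453.2 291.    7.2] head 9.94 tilt -1.0 gap 84.9 F [-0.3  0.6  0.6] t 10.625
-> (450.8, 290.2, 3, 9.9) shift [-2.5  0.4  4.2] yaw 0.0
```

Request:
send_rows([
  [[-2, 0, 3], 0],
  [[-2, 0, 3], 0],
  [[-2, 0, 3], 0],
  [[-2, 0, 3], 0],
  [[-2, 0, 3], 0],
  [[-2, 0, 3], 0],
  [[-2, 0, 3], 0],
  [[-2, 0, 3], 0],
  [[-2, 0, 3], 0],
], jaw=10)

```text
t: 11.75
tool_pos: [0.4507, 0.2905, 0.0036]
orientation: [3.13, 0.273, 0.001]
wrist_force: [-0.4, -1.5, 5.4]
finger_gap: 0.0242
gripper_force: 60.6
```

Request:
send_rows([
  [[0, 0, -20], 0],
  [[0, 0, -60], 0],
  [[0, 0, -100], 0],
  [[0, 0, -140], 0],
  [[0, 0, -180], 0],
  [[0, 0, -180], 0],
])

```text
t: 12.5
tool_pos: [0.4521, 0.2919, 0.1869]
orientation: [-3.127, -0.273, -0.009]
wrist_force: [-0.4, 0.3, -3.9]
finger_gap: 0.0237
gripper_force: 59.7
```

```bash
python3 - <<'E'
from h import *
s=np.array([-np.sin(np.radians(-1.2)),np.cos(np.radians(-1.2))])
H=np.array([621.2,-248.8])
for i in(1,2,3): print(i,H+s*(106+64*(i-1)))
l=H+s*(106+128)
# check against rails / fences measured by camera
im,P=cloud("top")
b=(im[...,0]>im[...,2].astype(int)+40)&bigbox(P,.5,.75,-.25,.1,.045,.08)
print("rails",rect(P,b)); print("fences",rect(P,bigbox(P,.45,.8,-.3,.07,.064,.076)))
print("handle",rect(P,bigbox(P,.55,.7,-.3,-.2,.1,.12)))
go(l[0],l[1],190,-1.2)
E
```

```text
1 [ 623.41989651 -142.82324755]
2 [624.76021138 -78.83728381]
3 [626.10052625 -14.85132007]
rails {'c': array([624.2, -77.6]), 'size': array([210.4,  95.5]), 'ang': 89.0, 'z': array([51.8, 58.9, 69.4]), 'n': 448}
fences {'c': array([ 624.6, -112.9]), 'size': array([279.7, 221.2]), 'ang': 89.2, 'z': array([64.7, 69.2, 74.4]), 'n': 430}
handle {'c': array([ 619.1, -247.3]), 'size': array([20.3, 16.5]), 'ang': 89.7, 'z': array([101.2, 110.4, 114.8]), 'n': 45}
now [451.  290.6 184.7] head 9.95 tilt -1.0 gap 24.1 F [-0.   0.5 -4.1] t 12.55
-> (np.float64(626.1005262527055), np.float64(-14.85132006688616), 190, -1.2) shift [119.7 331.1  -5.1] yaw 11.2
```

Request:
send_rows([
  [[15, 41, 0], 2],
  [[30, 82, -5], 4],
  [[45, 124, -5], 6],
  [[60, 165, -5], 8],
  [[75, 207, -5], 10],
  [[90, 248, -5], 11.1],
  [[105, 290, -5], 11.1],
  [[119, 330, -5], 11.1],
  [[119, 330, -5], 11.1],
  [[119, 330, -5], 11.1],
])

```text
t: 13.8
tool_pos: [0.6231, -0.0138, 0.1862]
orientation: [-3.14, 0.032, 0.006]
wrist_force: [-0.5, 0.9, -4.2]
finger_gap: 0.0239
gripper_force: 59.8
```

```bash
python3 - <<'E'
from h import *
go(625.8,-14.2,59,-1.1)
E
```

```text
now [623.1 -13.8 186.2] head -1.15 tilt -1.0 gap 23.9 F [-0.5  0.9 -4.2] t 13.8
-> (625.8, -14.2, 59, -1.1) shift [  3.2   0.5 127.2] yaw -0.1
```

Request:
send_rows([
  [[3, 0, 30], 0],
  [[3, 0, 60], 0],
  [[3, 0, 90], 0],
  [[3, 0, 110], 0],
  [[3, 0, 118], 0],
  [[3, 0, 122], 0],
  [[3, 0, 124], 0],
  [[3, 0, 126], 0],
  [[3, 0, 126], 0],
  [[3, 0, 126], 0],
])

```text
t: 15.05
tool_pos: [0.628, -0.0142, 0.0626]
orientation: [3.141, -0.032, 0.001]
wrist_force: [0.2, 0.1, -3.6]
finger_gap: 0.0241
gripper_force: 59.7
```

Request:
send_rows([
  [[-2, 0, 1], 0],
  [[-2, 0, 2], 0],
  [[-2, 0, 3], 0],
  [[-2, 0, 3], 0],
  [[-2, 0, 3], 0],
])

```text
t: 15.68
tool_pos: [0.6257, -0.0141, 0.0596]
orientation: [3.141, -0.032, -0.0]
wrist_force: [-4.0, -0.9, 2.4]
finger_gap: 0.0239
gripper_force: 60.4
```

Contact with the rails. Release the bar, rise, and head to bar 1.

Request:
send_rows([
  [[0, 0, 0], 0],
  [[0, 0, 0], 0],
  [[0, 0, 0], 0],
  [[0, 0, 0], 0],
  [[0, 0, 0], 0],
  [[0, 0, -40], 0],
  [[0, 0, -80], 0],
  [[0, 0, -130], 0],
  [[0, 0, -160], 0],
  [[0, 0, -160], 0],
], jaw=85)

```text
t: 16.92
tool_pos: [0.6277, -0.0138, 0.2226]
orientation: [3.141, -0.032, 0.009]
wrist_force: [-0.2, -0.1, -1.0]
finger_gap: 0.085
gripper_force: 0.0
```

```bash
python3 - <<'E'
from h import *
im,P=cloud("scene"); bars(P,im,.017,.033); print("seat");bars(P,im,.072,.09)
go(555.2,402,220,7.0)
E
```

```text
{'c': array([556.9, 402.1]), 'size': array([172.9,  25.6]), 'ang': 6.9, 'z': array([21.2, 25.1, 28.6]), 'n': 321} [347 218  13  37]
{'c': array([583.6, 166.3]), 'size': array([159.8,  22.1]), 'ang': 88.4, 'z': array([13.8, 18.6, 22.5]), 'n': 155} [248 233  53   8]
{'c': array([676.6, 166.1]), 'size': array([160.7,  21.2]), 'ang': 88.0, 'z': array([15.3, 18.3, 21.7]), 'n': 181} [242 253  56   8]
seat
{'c': array([620.7, -13.4]), 'size': array([187.4,  26. ]), 'ang': -0.8, 'z': array([78.2, 81.2, 84.7]), 'n': 310} [199 207  23  38]
now [626.4 -14.1 220.5] head -1.15 tilt -1.0 gap 85.2 F [ 0.5  0.  -0.3] t 16.975
-> (555.2, 402, 220, 7.0) shift [-7.960e+01 -4.146e+02  1.000e-01] yaw -8.2
```

Request:
send_rows([
  [[-9, -46, 0], -1],
  [[-18, -92, 0], -2],
  [[-27, -138, 0], -4],
  [[-35, -184, 0], -6],
  [[-44, -230, 0], -8.1],
  [[-53, -276, 0], -8.1],
  [[-62, -322, 0], -8.1],
  [[-71, -368, 0], -8.1],
  [[-80, -414, 0], -8.1],
  [[-80, -414, 0], -8.1],
])

```text
t: 18.23
tool_pos: [0.5497, 0.4067, 0.2174]
orientation: [-3.133, -0.203, 0.007]
wrist_force: [-0.4, 0.7, -1.1]
finger_gap: 0.0851
gripper_force: 0.0
```

```bash
python3 - <<'E'
from h import *
im,P=cloud("scene"); bars(P,im,.017,.033,(.3,.7,.25,.55))
go(555.2,402,3.5,7.0)
E
```

```text
{'c': array([562.2, 359.1]), 'size': array([178.4,  24.2]), 'ang': 7.0, 'z': array([21.5, 25.2, 28.5]), 'n': 292} [333 218  12  37]
now [551.5 403.6 217.2] head 7.23 tilt -1.0 gap 84.7 F [ 0.6 -0.9  1. ] t 18.275
-> (555.2, 402, 3.5, 7.0) shift [  4.1   2.  213.7] yaw 0.2
```

The bar was knocked to about (562,359). I'll measure it again once it has settled.

Request:
send_rows([
  [[0, 20, 0], 0],
  [[0, 40, 0], 0],
  [[0, 40, 0], 0],
  [[0, 40, 0], 0],
])

```text
t: 18.77
tool_pos: [0.5596, 0.3607, 0.2197]
orientation: [-3.136, -0.187, -0.001]
wrist_force: [-0.5, -0.3, -0.5]
finger_gap: 0.085
gripper_force: 0.0
```

```bash
python3 - <<'E'
from h import *
im,P=cloud("scene"); bars(P,im,.017,.033,(.3,.7,.25,.55))
im2,P2=cloud("top"); bars(P2,im2,.017,.033,(.3,.7,.25,.55))
cv2.imwrite("pics/s1.png",im)
go(560.5,358.7,3.5,7.0)
E
```

```text
{'c': array([562.5, 359.5]), 'size': array([172.2,  24.6]), 'ang': 7.3, 'z': array([21.4, 25.3, 28.4]), 'n': 297} [333 218  12  37]
now [558.8 362.1 219.7] head 6.96 tilt -1.0 gap 85.1 F [-0.7  0.7  0.1] t 18.875
-> (560.5, 358.7, 3.5, 7.0) shift [  1.2   3.8 216.2] yaw -0.0
```

View pics/s1.png

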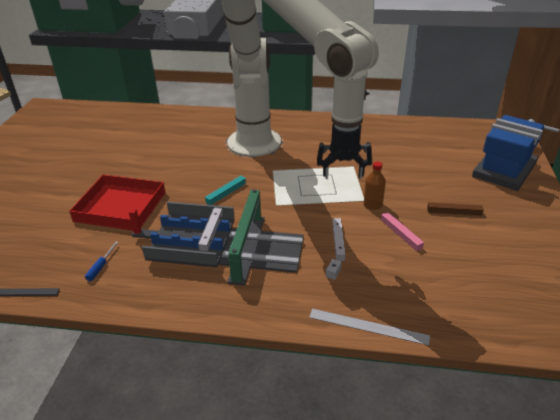

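The bar is at px (338,238), clear of the steel block at (334,269). The first bar lies level in seat 3. I'll descend and grip.

Request:
send_rows([
  [[1, 3, 40], 0],
  [[1, 3, 80], 0],
  [[1, 3, 120], 0],
  [[1, 3, 160], 0],
  [[1, 3, 190], 0],
  [[1, 3, 205], 0],
  [[1, 3, 212], 0],
  [[1, 3, 215], 0],
  [[1, 3, 215], 0],
  [[1, 3, 215], 0],
])

```text
t: 20.12
tool_pos: [0.561, 0.3593, 0.0054]
orientation: [-3.135, -0.19, -0.002]
wrist_force: [-0.5, 0.1, -0.8]
finger_gap: 0.0852
gripper_force: 0.0
```

```bash
python3 - <<'E'
from h import *
go(560.7,359,3.5,7.2)
E
```

```text
now [561.  359.3   5.4] head 6.94 tilt -1.0 gap 85.2 F [-0.5  0.1 -0.8] t 20.125
-> (560.7, 359, 3.5, 7.2) shift [-0.3  0.2  1.9] yaw -0.3
```

Request:
send_rows([
  [[0, 0, 2], 0],
  [[0, 0, 2], 0],
  [[0, 0, 2], 0],
  [[0, 0, 2], 0],
  [[0, 0, 2], 0],
  [[0, 0, 2], 0],
  [[0, 0, 2], 0],
  [[0, 0, 2], 0],
  [[0, 0, 2], 0],
], jaw=10)

```text
t: 21.25
tool_pos: [0.5604, 0.3591, 0.0026]
orientation: [-3.135, -0.191, -0.001]
wrist_force: [0.3, 0.7, 4.0]
finger_gap: 0.0239
gripper_force: 60.6
```

Request:
send_rows([
  [[0, 0, -20], 0],
  [[0, 0, -60], 0],
  [[0, 0, -100], 0],
  [[0, 0, -140], 0],
  [[0, 0, -180], 0],
  [[0, 0, -200], 0],
  [[0, 0, -200], 0],
  [[0, 0, -200], 0],
])

```text
t: 22.25
tool_pos: [0.5594, 0.3577, 0.2003]
orientation: [3.134, 0.19, -0.004]
wrist_force: [0.2, -0.5, -4.9]
finger_gap: 0.0237
gripper_force: 59.9
```

```bash
python3 - <<'E'
from h import *
go(623.3,-142,204,-1.1)
E
```

```text
now [559.4 357.7 200.3] head 6.94 tilt -1.0 gap 23.7 F [ 0.2 -0.5 -4.9] t 22.25
-> (623.3, -142, 204, -1.1) shift [  3.  503.8  -2.8] yaw 8.0
```

Request:
send_rows([
  [[0, 52, 0], 2],
  [[0, 104, 0], 4],
  [[0, 156, 0], 6],
  [[1, 208, 0], 8],
  [[1, 260, 0], 8],
  [[1, 312, 0], 8],
  [[2, 364, 0], 8],
  [[2, 416, 0], 8],
  [[3, 468, 0], 8],
  [[3, 502, 0], 8],
])

```text
t: 23.5
tool_pos: [0.6225, -0.143, 0.1996]
orientation: [3.141, -0.034, -0.006]
wrist_force: [0.1, -0.7, -4.9]
finger_gap: 0.0236
gripper_force: 60.1
```

```bash
python3 - <<'E'
from h import *
im,P=cloud("scene"); print(rect(P,bigbox(P,.5,.72,-.22,-.06,.12,.21)&(im.min(-1)>90)&(np.ptp(im.astype(int),axis=-1)<45)))
go(623.3,-142,59,-1.1)
E
```

```text
{'c': array([0., 0.]), 'size': array([0., 0.]), 'ang': 0.0, 'z': np.float64(nan), 'n': 0}
now [ 622.6 -149.1  199.4] head -1.55 tilt -1.0 gap 24.0 F [ 0.4 -6.2 -3.7] t 23.55
-> (623.3, -142, 59, -1.1) shift [  1.1  -7.7 140.3] yaw -0.4
  return np.nanmean(a, axis, out=out, keepdims=keepdims)
```

Request:
send_rows([
  [[0, 0, 20], 0],
  [[0, 0, 40], 0],
  [[0, 0, 40], 0],
  [[0, 0, 40], 0],
])

```text
t: 24.05
tool_pos: [0.6241, -0.1377, 0.162]
orientation: [-3.141, 0.026, 0.001]
wrist_force: [0.6, -0.4, -4.0]
finger_gap: 0.0237
gripper_force: 60.1
```

```bash
python3 - <<'E'
from h import *
im,P=cloud("scene"); cv2.imwrite("pics/s2.png",cv2.resize(im[150:300,100:300],None,fx=3,fy=3))
go(623.3,-142,59,-1.1)
E
```

```text
now [ 624.5 -138.1  162.7] head -0.97 tilt -1.0 gap 24.0 F [ 0.4 -0.5 -3. ] t 24.1
-> (623.3, -142, 59, -1.1) shift [ -1.3   4.  103.7] yaw 0.1
```

View pics/s2.png

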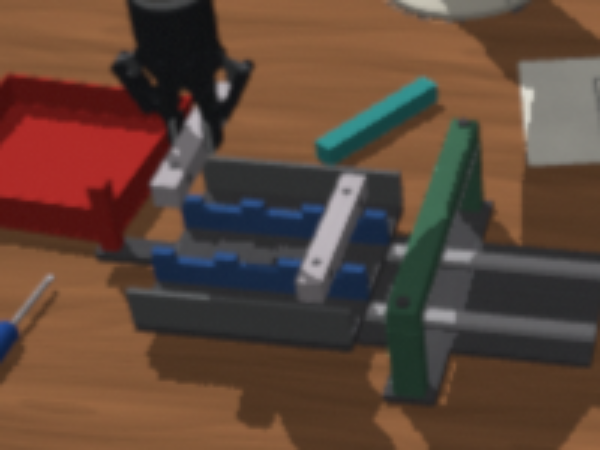

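The bar is still held at crop (185,160), and the other is seated at (335,235). I'll lower this one into seat 1.

Request:
send_rows([
  [[-1, 4, 25], 0],
  [[-1, 4, 50], 0],
  [[-1, 4, 70], 0],
  [[-1, 4, 85], 0],
  [[-1, 4, 93], 0],
  [[-1, 4, 98], 0],
  [[-1, 4, 99], 0],
  [[-1, 4, 100], 0],
  [[-1, 4, 100], 0],
  [[-1, 4, 100], 0],
])

```text
t: 25.35
tool_pos: [0.6231, -0.1432, 0.0626]
orientation: [3.141, -0.029, 0.001]
wrist_force: [0.1, 0.4, -3.8]
finger_gap: 0.0237
gripper_force: 60.2
```

```bash
python3 - <<'E'
from h import *
go(623.3,-142,59,-1.1)
E
```

```text
now [ 623.1 -143.2   62.6] head -1.05 tilt -1.0 gap 23.7 F [ 0.1  0.4 -3.8] t 25.35
-> (623.3, -142, 59, -1.1) shift [ 0.1 -1.2  3.6] yaw 0.0
```

Request:
send_rows([
  [[0, -1, 1], 0],
  [[0, -1, 2], 0],
  [[0, -1, 3], 0],
  [[0, -1, 4], 0],
  [[0, -1, 4], 0],
  [[0, -1, 4], 0],
])

```text
t: 26.1
tool_pos: [0.623, -0.1421, 0.0586]
orientation: [3.141, -0.029, 0.0]
wrist_force: [-2.0, -0.4, 0.4]
finger_gap: 0.024
gripper_force: 60.6
```

Request:
send_rows([
  [[0, 0, 0.5], 0],
  [[0, 0, 0.5], 0],
  [[0, 0, 0.5], 0],
  [[0, 0, 0.5], 0],
  [[0, 0, 0.5], 0],
  [[0, 0, -40], 0],
  [[0, 0, -80], 0],
  [[0, 0, -130], 0],
  [[0, 0, -160], 0],
  [[0, 0, -160], 0],
], jaw=85)

```text
t: 27.35
tool_pos: [0.625, -0.1422, 0.2217]
orientation: [3.14, -0.029, 0.009]
wrist_force: [-0.1, 0.9, 0.0]
finger_gap: 0.0854
gripper_force: 0.0
```

Request:
send_rows([
  [[0, 30, 0], 0],
  [[0, 60, 0], 0],
  [[0, 90, 0], 0],
  [[0, 107, 0], 0],
  [[0, 107, 0], 0],
  [[0, 107, 0], 0],
])

```text
t: 28.1
tool_pos: [0.6212, -0.247, 0.218]
orientation: [-3.14, 0.026, 0.0]
wrist_force: [-0.3, -0.2, 0.4]
finger_gap: 0.0851
gripper_force: 0.0
```

```bash
python3 - <<'E'
from h import *
im,P=cloud("scene"); bars(P,im,.072,.09)
im,P=cloud("top"); bars(P,im,.072,.09); print("handle",rect(P,bigbox(P,.55,.7,-.3,-.2,.1,.12)))
go(621,-248.8,77,-1.1)
E
```

```text
{'c': array([ 626.8, -141.6]), 'size': array([172.9,  26.7]), 'ang': -1.0, 'z': array([78.2, 81.1, 84.5]), 'n': 303} [155 205  26  37]
{'c': array([621.7, -13.1]), 'size': array([187.7,  27.1]), 'ang': -2.7, 'z': array([77.7, 81.3, 84.6]), 'n': 310} [199 207  23  38]
{'c': array([625.1, -13.6]), 'size': array([167.3,  26.4]), 'ang': -1.2, 'z': array([76.4, 81.6, 86.3]), 'n': 419} [335 167  10  52]
{'c': array([ 623.8, -141. ]), 'size': array([169.3,  26.5]), 'ang': -1.4, 'z': array([75.9, 81.3, 85.8]), 'n': 434} [375 168  10  53]
handle {'c': array([ 619.2, -246.8]), 'size': array([19.4, 17.7]), 'ang': 86.3, 'z': array([101.7, 111.2, 116.5]), 'n': 44}
now [ 621.4 -246.9  218.4] head -0.9 tilt -1.0 gap 85.1 F [0.3 0.2 0.4] t 28.2
-> (621, -248.8, 77, -1.1) shift [ -0.4   2.1 141.4] yaw 0.2
```

Both bars are seated and level. Now I'll grip the handle.

Request:
send_rows([
  [[0, 2, 40], 0],
  [[0, 2, 80], 0],
  [[0, 2, 120], 0],
  [[0, 2, 138], 0],
  [[0, 2, 140], 0],
  [[0, 2, 140], 0],
])

```text
t: 28.95
tool_pos: [0.6223, -0.251, 0.0799]
orientation: [3.141, -0.028, 0.004]
wrist_force: [-0.5, -0.1, -0.2]
finger_gap: 0.0849
gripper_force: 0.0
```

Request:
send_rows([
  [[0, 0, 0], 0],
  [[0, 0, 0], 0],
  [[0, 0, 0], 0],
  [[0, 0, 0], 0],
  [[0, 0, 0], 0],
  [[0, 0, 0], 0],
  [[0, 0, 0], 0],
  [[0, 0, 0], 0],
], jaw=10)

```text
t: 29.95
tool_pos: [0.6212, -0.2488, 0.079]
orientation: [-3.139, 0.027, 0.0]
wrist_force: [-2.2, 4.9, 5.7]
finger_gap: 0.0189
gripper_force: 60.6
```

Request:
send_rows([
  [[0, -4, 0], 0],
  [[0, -10, 0], 0],
  [[0, -18, 0], 0],
  [[0, -27, 0], 0],
  [[0, -36, 0], 0],
  [[0, -45, 0], 0],
  [[0, -54, 0], 0],
  [[0, -62, 0], 0],
  [[0, -67, 0], 0],
  [[0, -70, 0], 0],
])

```text
t: 31.2
tool_pos: [0.6225, -0.1817, 0.079]
orientation: [3.14, -0.03, 0.001]
wrist_force: [-1.6, -2.1, 6.0]
finger_gap: 0.0188
gripper_force: 60.5
```

```bash
python3 - <<'E'
from h import *
go(624,-110,77,-1.1)
E
```

```text
now [ 622.5 -181.7   79. ] head -1.08 tilt -1.0 gap 18.8 F [-1.6 -2.1  6. ] t 31.2
-> (624, -110, 77, -1.1) shift [  0.1 -71.7   1.9] yaw 0.0
```

Request:
send_rows([
  [[0, -5, 0], 0],
  [[0, -14, 0], 0],
  [[0, -23, 0], 0],
  [[0, -32, 0], 0],
  [[0, -41, 0], 0],
  [[0, -50, 0], 0],
  [[0, -59, 0], 0],
  [[0, -68, 0], 0],
  [[0, -75, 0], 0],
  [[0, -80, 0], 0],
])

```text
t: 32.45
tool_pos: [0.6241, -0.1016, 0.079]
orientation: [3.14, -0.03, 0.002]
wrist_force: [-1.6, -2.7, 6.6]
finger_gap: 0.0194
gripper_force: 60.5
```

Request:
send_rows([
  [[0, -5, 0], 0],
  [[0, -14, 0], 0],
  [[0, -23, 0], 0],
  [[0, -32, 0], 0],
  [[0, -41, 0], 0],
  [[0, -50, 0], 0],
  [[0, -59, 0], 0],
  [[0, -68, 0], 0],
  [[0, -75, 0], 0],
  [[0, -80, 0], 0],
])

```text
t: 33.7
tool_pos: [0.6257, -0.0215, 0.079]
orientation: [3.14, -0.03, 0.002]
wrist_force: [-0.8, -3.8, 6.8]
finger_gap: 0.0192
gripper_force: 60.6
```

Request:
send_rows([
  [[0, -5, 0], 0],
  [[0, -10, 0], 0],
  [[0, -15, 0], 0],
  [[0, -20, 0], 0],
  [[0, -25, 0], 0],
  [[0, -30, 0], 0],
  [[0, -34, 0], 0],
  [[0, -37, 0], 0],
  [[0, -37, 0], 0],
])

```text
t: 34.83
tool_pos: [0.6264, 0.0161, 0.079]
orientation: [3.141, -0.029, 0.002]
wrist_force: [-1.4, -2.2, 6.3]
finger_gap: 0.0193
gripper_force: 60.5
```

```bash
python3 - <<'E'
from h import *
im,P=cloud("scene"); bars(P,im,.072,.09); print("handle",rect(P,bigbox(P,.55,.7,-.1,.06,.09,.12)&(im[...,2]>im[...,1]*2.)))
cv2.imwrite("pics/s3.png",cv2.resize(im[130:300,130:330],None,fx=3,fy=3))
go(626.6,21,77,-1.1)
E
```

```text
{'c': array([628.8, 122.9]), 'size': array([171.5,  25.4]), 'ang': -1.0, 'z': array([77.8, 80.8, 84.3]), 'n': 307} [247 212  19  38]
{'c': array([633.7, 249.9]), 'size': array([172.3,  23.7]), 'ang': -1.8, 'z': array([77.4, 81.1, 85. ]), 'n': 289} [293 216  15  38]
handle {'c': array([631.3,  14.9]), 'size': array([24.1, 19. ]), 'ang': 73.0, 'z': array([ 91.8, 106.9, 113. ]), 'n': 59}
now [626.4  16.1  79. ] head -1.06 tilt -1.0 gap 19.3 F [-0.7 -0.6  5.5] t 34.875
-> (626.6, 21, 77, -1.1) shift [ 0.1 -4.9  2. ] yaw 0.0
```

View pics/s3.png

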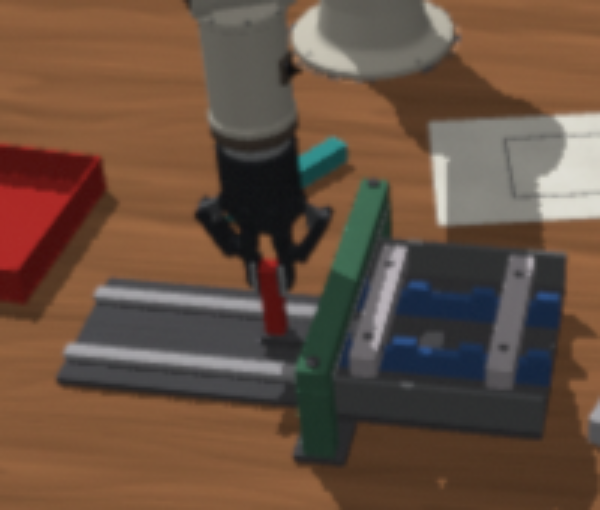

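Both bars are past the bridge and level. The handle is gripped at crop (272,300). I'll push the last millimetres to the stop.

Request:
send_rows([
  [[0, -3, 0], 0],
  [[0, -6, 0], 0],
  [[0, -9, 0], 0],
  [[0, -9, 0], 0],
  [[0, -9, 0], 0],
  [[0, -9, 0], 0],
])

```text
t: 35.62
tool_pos: [0.6265, 0.0212, 0.0791]
orientation: [3.137, -0.033, 0.001]
wrist_force: [-2.5, -8.1, 9.0]
finger_gap: 0.0192
gripper_force: 60.8
```

At the stop (270 mm of travel). Now I'll pull it out.

Request:
send_rows([
  [[0, 4, 0], 0],
  [[0, 10, 0], 0],
  [[0, 18, 0], 0],
  [[0, 27, 0], 0],
  [[0, 36, 0], 0],
  [[0, 45, 0], 0],
  [[0, 54, 0], 0],
  [[0, 63, 0], 0],
  [[0, 72, 0], 0],
  [[0, 80, 0], 0],
])

```text
t: 36.88
tool_pos: [0.625, -0.0539, 0.079]
orientation: [-3.14, 0.027, -0.002]
wrist_force: [-0.7, 3.5, 6.7]
finger_gap: 0.0193
gripper_force: 60.7
```

Request:
send_rows([
  [[0, 9, 0], 0],
  [[0, 18, 0], 0],
  [[0, 27, 0], 0],
  [[0, 36, 0], 0],
  [[0, 45, 0], 0],
  [[0, 54, 0], 0],
  [[0, 63, 0], 0],
  [[0, 72, 0], 0],
  [[0, 81, 0], 0],
  [[0, 90, 0], 0],
])

```text
t: 38.12
tool_pos: [0.6233, -0.1438, 0.079]
orientation: [-3.14, 0.027, -0.001]
wrist_force: [-0.5, 3.9, 7.7]
finger_gap: 0.0189
gripper_force: 60.8
```

Request:
send_rows([
  [[0, 9, 0], 0],
  [[0, 18, 0], 0],
  [[0, 27, 0], 0],
  [[0, 36, 0], 0],
  [[0, 45, 0], 0],
  [[0, 54, 0], 0],
  [[0, 63, 0], 0],
  [[0, 72, 0], 0],
  [[0, 80, 0], 0],
  [[0, 85, 0], 0],
])

```text
t: 39.38
tool_pos: [0.6216, -0.2297, 0.0791]
orientation: [-3.141, 0.028, -0.001]
wrist_force: [-2.4, 2.8, 8.7]
finger_gap: 0.0192
gripper_force: 60.8
```

Request:
send_rows([
  [[0, 4, 0], 0],
  [[0, 8, 0], 0],
  [[0, 12, 0], 0],
  [[0, 16, 0], 0],
  [[0, 20, 0], 0],
  [[0, 23, 0], 0],
  [[0, 23, 0], 0],
  [[0, 23, 0], 0],
  [[0, 20, 0], 0],
  [[0, 20, 0], 0],
])

```text
t: 40.62
tool_pos: [0.6212, -0.2489, 0.079]
orientation: [-3.141, 0.027, -0.0]
wrist_force: [-2.2, 2.2, 8.3]
finger_gap: 0.0192
gripper_force: 61.1
```

```bash
python3 - <<'E'
from h import *
im,P=cloud("scene"); bars(P,im,.072,.09)
go(621,-248.8,77,-1.1)
E
```

```text
{'c': array([ 625.3, -142.6]), 'size': array([173.1,  28. ]), 'ang': -1.6, 'z': array([77.9, 81.2, 84.2]), 'n': 286} [156 205  25  36]
{'c': array([625.9, -14.2]), 'size': array([171.,  27.]), 'ang': -1.0, 'z': array([77.7, 81. , 84.4]), 'n': 300} [199 208  23  37]
now [ 621.2 -248.8   79. ] head -1.0 tilt -1.0 gap 19.3 F [-1.5  3.1  8.2] t 40.675
-> (621, -248.8, 77, -1.1) shift [-0.2  0.   2. ] yaw 0.1
```

Request:
send_rows([
  [[0, 0, 0], 0],
  [[0, 0, 0], 0],
  [[0, 0, 0], 0],
  [[0, 0, 0], 0],
  [[0, 0, 0], 0],
  [[0, 0, -40], 0],
  [[0, 0, -80], 0],
  [[0, 0, -120], 0],
  [[0, 0, -130], 0],
  [[0, 0, -130], 0],
], jaw=85)

```text
t: 41.92
tool_pos: [0.6211, -0.2502, 0.2086]
orientation: [3.141, -0.029, 0.001]
wrist_force: [1.0, -0.8, -0.5]
finger_gap: 0.0853
gripper_force: 0.0
```

Request:
send_rows([
  [[0, -40, 0], 0],
  [[0, -80, 0], 0],
  [[0, -106, 0], 0],
  [[0, -106, 0], 0],
  [[0, -106, 0], 0],
])

```text
t: 42.55
tool_pos: [0.6221, -0.1454, 0.2069]
orientation: [3.141, -0.03, -0.003]
wrist_force: [0.1, 0.3, -0.4]
finger_gap: 0.0848
gripper_force: 0.0
```

```bash
python3 - <<'E'
from h import *
im,P=cloud("top"); print("handle",rect(P,bigbox(P,.55,.7,-.3,-.2,.1,.12)))
go(624,-142,59,-1.2)
h=np.radians(-5.6)
for s in(40,-40): print(np.array([468.4,-368.3])+s*np.array([-np.sin(h),np.cos(h)]))
E
```

```text
handle {'c': array([ 617.3, -239.5]), 'size': array([14. ,  5.6]), 'ang': 19.3, 'z': array([101.4, 110.2, 114.1]), 'n': 11}
now [ 622.2 -146.   207.1] head -1.16 tilt -1.0 gap 85.1 F [-0.5 -0.5 -0. ] t 42.6
-> (624, -142, 59, -1.2) shift [  1.9  -4.1 148.1] yaw 0.0
[ 472.30331599 -328.490904  ]
[ 464.49668401 -408.109096  ]
```

Request:
send_rows([
  [[2, -2, 40], 0],
  [[2, -2, 80], 0],
  [[2, -2, 115], 0],
  [[2, -2, 135], 0],
  [[2, -2, 145], 0],
  [[2, -2, 148], 0],
  [[2, -2, 148], 0],
  [[2, -2, 148], 0],
])

```text
t: 43.6
tool_pos: [0.6258, -0.1422, 0.0615]
orientation: [3.141, -0.029, 0.003]
wrist_force: [0.4, -0.2, 0.1]
finger_gap: 0.085
gripper_force: 0.0
```

Request:
send_rows([
  [[0, 0, 0], 0],
  [[0, 0, 0], 0],
  [[0, 0, 0], 0],
  [[0, 0, 0], 0],
  [[0, 0, 0], 0],
  [[0, 0, 0], 0],
  [[0, 0, 0], 0],
  [[0, 0, 0], 0],
], jaw=10)

```text
t: 44.6
tool_pos: [0.6252, -0.1422, 0.0606]
orientation: [3.141, -0.029, 0.001]
wrist_force: [-0.9, 0.4, 5.5]
finger_gap: 0.0237
gripper_force: 59.9
```

Request:
send_rows([
  [[0, 0, -10], 0],
  [[0, 0, -40], 0],
  [[0, 0, -80], 0],
  [[0, 0, -110], 0],
  [[0, 0, -140], 0],
  [[0, 0, -140], 0],
  [[0, 0, -140], 0],
])

```text
t: 45.48
tool_pos: [0.6237, -0.1421, 0.1986]
orientation: [-3.141, 0.029, 0.004]
wrist_force: [-1.2, 0.1, -4.2]
finger_gap: 0.0238
gripper_force: 59.5
```

```bash
python3 - <<'E'
from h import *
go(472.3,-328.5,190,-5.6)
E
```

```text
now [ 623.7 -142.1  198.6] head -1.05 tilt -1.0 gap 23.8 F [-1.2  0.1 -4.2] t 45.475
-> (472.3, -328.5, 190, -5.6) shift [-148.   189.1    8.9] yaw 4.6
```

Request:
send_rows([
  [[-22, 28, 0], 1],
  [[-46, 58, 0], 2],
  [[-70, 88, 0], 3],
  [[-94, 118, 0], 4],
  [[-118, 150, 0], 4.6],
  [[-138, 176, 0], 4.6],
  [[-148, 189, 0], 4.6],
  [[-148, 189, 0], 4.6],
  [[-148, 189, 0], 4.6],
])

```text
t: 46.6
tool_pos: [0.4748, -0.3264, 0.2]
orientation: [-3.136, 0.151, -0.001]
wrist_force: [0.6, -0.0, -4.1]
finger_gap: 0.0238
gripper_force: 59.6
```

```bash
python3 - <<'E'
from h import *
go(472.3,-328.5,8,-5.6)
E
```

```text
now [ 474.8 -326.4  200. ] head -5.51 tilt -1.0 gap 23.8 F [ 0.6 -0.  -4.1] t 46.6
-> (472.3, -328.5, 8, -5.6) shift [ -2.3   2.6 192. ] yaw 0.1
```

Request:
send_rows([
  [[-2, 1, 35], 0],
  [[-2, 2, 70], 0],
  [[-2, 2, 105], 0],
  [[-2, 2, 140], 0],
  [[-2, 2, 165], 0],
  [[-2, 2, 178], 0],
  [[-2, 2, 184], 0],
  [[-2, 2, 188], 0],
  [[-2, 2, 188], 0],
  [[-2, 2, 188], 0],
])

```text
t: 47.85
tool_pos: [0.4718, -0.3306, 0.013]
orientation: [3.137, -0.155, 0.002]
wrist_force: [0.2, 0.7, -3.6]
finger_gap: 0.0239
gripper_force: 59.5
```

Request:
send_rows([
  [[0, 0, 2], 0],
  [[0, 0, 3.5], 0],
  [[0, 0, 4.5], 0],
  [[0, 0, 4.5], 0],
  [[0, 0, 4.5], 0],
])

```text
t: 48.48
tool_pos: [0.4714, -0.3303, 0.0086]
orientation: [3.137, -0.155, -0.0]
wrist_force: [-3.5, 1.7, 5.9]
finger_gap: 0.0236
gripper_force: 60.7
```

Request:
send_rows([
  [[0, 0, 0], 0],
  [[0, 0, 0], 0],
  [[0, 0, 0], 0],
  [[0, 0, 0], 0],
  [[0, 0, -40], 0],
  [[0, 0, -90], 0],
  [[0, 0, -140], 0],
  [[0, 0, -190], 0],
  [[0, 0, -200], 0],
  [[0, 0, -200], 0],
], jaw=50)

```text
t: 49.72
tool_pos: [0.4714, -0.3304, 0.2082]
orientation: [3.137, -0.155, 0.001]
wrist_force: [0.2, 0.2, -0.6]
finger_gap: 0.0505
gripper_force: 0.0
```

```bash
python3 - <<'E'
from h import *
im,P=cloud("scene"); bars(P,im,.072,.09);bars(P,im,.022,.04,(.3,.6,-.5,-.2))
go(625.7,-14,210,-1.1)
E
```

```text
{'c': array([625.1, -14.3]), 'size': array([172.9,  26.4]), 'ang': -1.9, 'z': array([78. , 81.1, 84.4]), 'n': 282} [199 208  23  37]
{'c': array([ 470.7, -329.6]), 'size': array([179.3,  28.9]), 'ang': -6.6, 'z': array([25.1, 29.6, 33.2]), 'n': 227} [115 187  30  30]
now [ 470.7 -330.   206.9] head -5.66 tilt -1.0 gap 50.1 F [-0.5  0.2  0. ] t 49.775
-> (625.7, -14, 210, -1.1) shift [ 123.1 -329.8   -3.1] yaw -4.6
```

The first bar is in the tray. Now the second.

Request:
send_rows([
  [[16, -42, 0], -1],
  [[32, -84, 0], -2],
  [[48, -126, 0], -3],
  [[63, -168, 0], -4.6],
  [[79, -210, 0], -4.6],
  [[95, -252, 0], -4.6],
  [[110, -294, 0], -4.6],
  [[123, -328, 0], -4.6],
  [[123, -328, 0], -4.6],
  [[123, -328, 0], -4.6],
], jaw=85)

```text
t: 51.02
tool_pos: [0.6248, -0.0164, 0.2057]
orientation: [3.141, -0.029, -0.006]
wrist_force: [-0.3, -0.1, -0.0]
finger_gap: 0.0848
gripper_force: 0.0
```

```bash
python3 - <<'E'
from h import *
go(625.5,-14,60,-1.2)
E
```

```text
now [624.8 -16.4 205.7] head -1.04 tilt -1.0 gap 84.8 F [-0.3 -0.1 -0. ] t 51.025
-> (625.5, -14, 60, -1.2) shift [  1.1  -2.5 145.7] yaw 0.2
```

Request:
send_rows([
  [[1, -1, 40], 0],
  [[1, -1, 80], 0],
  [[1, -1, 115], 0],
  [[1, -1, 135], 0],
  [[1, -1, 143], 0],
  [[1, -1, 146], 0],
  [[1, -1, 146], 0],
  [[1, -1, 146], 0],
])

```text
t: 52.02
tool_pos: [0.6279, -0.0148, 0.063]
orientation: [3.141, -0.029, 0.003]
wrist_force: [0.1, 0.2, 0.2]
finger_gap: 0.085
gripper_force: 0.0
```

Request:
send_rows([
  [[0, 0, 0], 0],
  [[0, 0, 0], 0],
  [[0, 0, 0], 0],
  [[0, 0, 0], 0],
  [[0, 0, 0], 0],
  [[0, 0, 0], 0],
  [[0, 0, 0], 0],
  [[0, 0, 0], 0],
], jaw=10)

```text
t: 53.02
tool_pos: [0.6273, -0.0147, 0.0622]
orientation: [-3.141, 0.029, -0.001]
wrist_force: [-1.9, 1.3, 5.7]
finger_gap: 0.0234
gripper_force: 60.0
```

Request:
send_rows([
  [[0, 0, -10], 0],
  [[0, 0, -40], 0],
  [[0, 0, -80], 0],
  [[0, 0, -110], 0],
  [[0, 0, -140], 0],
  [[0, 0, -140], 0],
  [[0, 0, -140], 0],
])

```text
t: 53.9
tool_pos: [0.6259, -0.0153, 0.2002]
orientation: [3.141, -0.029, -0.004]
wrist_force: [0.2, -0.1, -4.5]
finger_gap: 0.0233
gripper_force: 59.4
```

```bash
python3 - <<'E'
from h import *
go(464.5,-408,200,-5.6)
E
```

```text
now [625.9 -15.3 200.2] head -1.06 tilt -1.0 gap 23.3 F [ 0.2 -0.1 -4.5] t 53.9
-> (464.5, -408, 200, -5.6) shift [-154.1  395.6    0.7] yaw 4.5
```

Request:
send_rows([
  [[-14, 36, 0], 1],
  [[-32, 82, 0], 2],
  [[-50, 128, 0], 3],
  [[-68, 174, 0], 4.5],
  [[-86, 220, 0], 4.5],
  [[-104, 266, 0], 4.5],
  [[-122, 312, 0], 4.5],
  [[-140, 358, 0], 4.5],
  [[-152, 390, 0], 4.5],
  [[-154, 395, 0], 4.5],
])

```text
t: 55.15
tool_pos: [0.4622, -0.4101, 0.1991]
orientation: [-3.136, 0.161, 0.006]
wrist_force: [0.3, 0.2, -3.6]
finger_gap: 0.0238
gripper_force: 59.6
```

Request:
send_rows([
  [[0, 0, 30], 0],
  [[0, 0, 60], 0],
  [[0, 0, 90], 0],
  [[0, 0, 90], 0],
  [[0, 0, 90], 0],
])

```text
t: 55.78
tool_pos: [0.4666, -0.4062, 0.1121]
orientation: [-3.137, 0.15, -0.001]
wrist_force: [0.0, -0.1, -2.6]
finger_gap: 0.024
gripper_force: 59.6
```

```bash
python3 - <<'E'
from h import *
go(464.5,-408,14,-5.6)
E
```

```text
now [ 466.6 -406.2  112.1] head -5.49 tilt -1.0 gap 24.0 F [ 0.  -0.1 -2.6] t 55.775
-> (464.5, -408, 14, -5.6) shift [-2.   2.  98.1] yaw 0.1
```

Request:
send_rows([
  [[-2, 1, 30], 0],
  [[-2, 2, 60], 0],
  [[-2, 2, 80], 0],
  [[-2, 2, 90], 0],
  [[-2, 2, 96], 0],
  [[-2, 2, 98], 0],
  [[-2, 2, 100], 0],
  [[-2, 2, 100.5], 0],
  [[-2, 2, 100.5], 0],
  [[-2, 2, 100.5], 0],
])

```text
t: 57.02
tool_pos: [0.4637, -0.4089, 0.0115]
orientation: [3.138, -0.152, 0.0]
wrist_force: [0.0, 0.7, -3.7]
finger_gap: 0.0241
gripper_force: 59.7
```

Request:
send_rows([
  [[0, 0, 1], 0],
  [[0, 0, 2], 0],
  [[0, 0, 2], 0],
  [[0, 0, 2], 0],
])

```text
t: 57.52
tool_pos: [0.4637, -0.4089, 0.0101]
orientation: [3.137, -0.152, -0.0]
wrist_force: [-2.6, 2.6, 5.5]
finger_gap: 0.0239
gripper_force: 60.8
```

Request:
send_rows([
  [[0, 0, 0], 0],
  [[0, 0, 0], 0],
  [[0, 0, 0], 0],
  [[0, 0, 0], 0],
  [[0, 0, -40], 0],
  [[0, 0, -90], 0],
  [[0, 0, -140], 0],
  [[0, 0, -190], 0],
  [[0, 0, -220], 0],
  [[0, 0, -220], 0],
], jaw=50)

```text
t: 58.78
tool_pos: [0.4653, -0.4099, 0.2326]
orientation: [3.134, -0.152, 0.007]
wrist_force: [0.2, 0.2, 0.3]
finger_gap: 0.05
gripper_force: 0.0
```

Request:
send_rows([
  [[0, 30, 0], 0],
  [[0, 70, 0], 0],
  [[0, 110, 0], 0],
  [[0, 140, 0], 0],
  [[0, 140, 0], 0],
  [[0, 140, 0], 0],
])

```text
t: 59.52
tool_pos: [0.4502, -0.5466, 0.2279]
orientation: [-3.135, 0.151, 0.002]
wrist_force: [-0.1, 0.3, -0.8]
finger_gap: 0.0497
gripper_force: 0.0
```

```bash
python3 - <<'E'
from h import *
im,P=cloud("scene"); bars(P,im,.072,.09);bars(P,im,.022,.04,(.3,.6,-.5,-.2))
im,P=cloud("top"); print("handle",rect(P,bigbox(P,.55,.7,-.3,-.2,.1,.12))); cv2.imwrite("pics/t9.png",im)
print(monitor.get_obs()["tool_pos"])
E
```

```text
{'c': array([ 464.6, -409.6]), 'size': array([174.5,  29.2]), 'ang': -4.1, 'z': array([24.9, 29.1, 33.1]), 'n': 235} [ 93 184  30  30]
{'c': array([ 472.1, -330.7]), 'size': array([169.8,  30.4]), 'ang': -4.3, 'z': array([24.9, 29. , 33. ]), 'n': 229} [115 187  30  30]
handle {'c': array([ 619.5, -247.2]), 'size': array([20.4, 16.7]), 'ang': -87.4, 'z': array([101.7, 110.2, 114.7]), 'n': 46}
[ 0.45090231 -0.54627913  0.22884414]
```

View pics/t9.png

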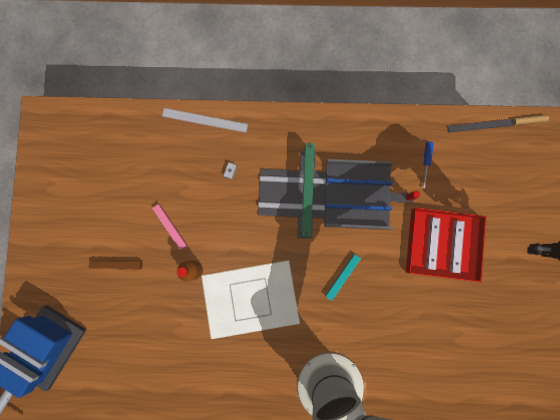

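Both bars lie flat in the tray at (434,243) and (458,246). The slide is fully out with its handle at (414,195), and the block, bottle and driver are where they started.

```bash
python3 -c "
from station import arm; print(arm.finish_job())"
```

```text
the job is handed in; nothing more can be done
None
```

The job is handed in: both bars found on the bench went through the gauge bridge and back level in their seats and now lie flat in the red tray, the slide is fully out, and nothing else on the bench appears to have moved in the last picture.

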